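Set a carving chisel on the pencilled line, ready for the mallet

TASK

Take the straight chisel out of the tool rack and set its edge on the red-ticked spot of the pencilled line on the carving panel: blade square to the sloping face, edge lying along the line, bevel towards the hatched waste. Lean on it only lightly, with about half a kilogram's weight, so that it does not dent the wood, and touch the panel nowhere else. Finish while still holding the chisel there, steady and ready for the mallet, and leave the other tools and parts where they are.

Things in the scene. Friction and masses are not known exactly. Their poses are not given: they have to be found in the camera images.
- chisel: straight chisel upright in any rack slot, 206 mm, 0.14 to 0.22 kg: flat blade 18 wide, 4 thick, 92 long; brass ferrule 24 across, 14 long; red-brown octagonal handle, 24 across flats, 106 to 206 mm above the edge, flats to ±x, ±y and diagonals. Origin: on the axis at edge level; z up to the handle, y along the edge, +x the bevel side. The edge line lies 1 mm to -x of the axis
- rack: fixed wooden rack 85 x 270 mm, 108 mm high, origin under its centre, z up. Three slots in a row along its y, at -80, 0, +80 mm, each 9 x 22 mm, through the 16 mm top board. Tools rest on the board by their ferrule, blade in the slot, +x along the rack's +x (away from the robot); lift straight up over 95 mm to free one
- panel: wooden panel 240 x 200 x 30 mm on a fixed easel, its face sloping 15 degrees, low edge to the robot. Origin: centre of the face; z outward normal, x up the slope away from the robot, y across. Relief (far half) and wooden turn-buttons (y sides) stand up to 12 mm proud; the face is plain from the mark 60 mm to -x, 35 mm to +x, 70 mm to each y. Rigid
- mark (a point): the spot on the panel's face: middle of a 70 mm dark pencil line along the panel's y, crossed there by a 26 mm red tick; panel frame x = -5, y = -5 mm; same axes as the panel. A pencilled flower in a pale square lies on the -x side of the line
- waste (a point): a point on the panel face 40 mm from the mark in the panel's +x direction: the hatched waste side of the line, towards which the bevel must look
- gouge: curved gouge with a pale handle, same length and handle size as the chisel, upright in another slot of the rack; leave it. Origin at its lower end
- vtool: narrow V-shaped parting tool with a black-brown handle, same length and handle size as the chisel, upright in another slot; leave it. Origin at its lower end
- mallet: wooden club mallet lying on the bench at the right, head 170 x 60 x 55 mm, handle 130 mm; leave it. Origin on the bench near where handle and head meet, x from handle to head
- brush: bench brush lying on the jute mat at the left; leave it
- rosette_a: finished carved wooden rosette, 56 mm across, lying in the blue parts tray at the back; leave it
- rosette_b: second rosette in the blue tray; leave it
- wax_tin: wax tin, 72 mm across, 55 mm high, standing at the back; leave it

How it is judged:
By the outcome, as a careful person would: the job done as asked, in the order asked, and still so for the second after the job is handed in, while the arm keeps its last pose, push and grip.
It also fails if it takes over 54 s, if anything falls off the work surface, if the arm or the gripper's body presses on something with over 40 N, if the wrist force passes 120 N, or if a joint passes its speed limit or range.

ROBOT

A 6-joint arm with a two-finger parallel gripper is mounted at the origin on the work surface. World frame = base frame: x ahead of the robot, y to its left, z up, the work surface at z = 0. Lengths are in m, angles in rad, forces in N, time in s.
With the tool pointing down it reaches from about 0.4 to 0.925 m from the base axis. Payload 3.4 kg.
Tool frame: the origin (TCP) lies on the centre line of the jaws, within the pads' length; the fingertips stand 14 mm ahead of it and the grasp point (between the pads) lies 5 mm behind it; z points along the fingers, y is the line along which they close (so a half turn about z gives the same grasp; the last joint's range is limited). The gripper opens to 85 mm and grips with 20 to 120 N. Pads are 22 mm wide; open, the fingers measure 114 mm over their backs; the gripper's body (76 mm by 85 mm) begins 54 mm behind the grasp point. The pads swing forward as they close: fully open they stand 13 mm farther back than shut.
Start: joints at [1.081, 0.307, 1.506, -0, 1.328, -0.073], TCP at [0.232, 0.526, 0.245] pointing down, gripper open.
Joint ranges: [-3.12, 3.12], [-1.05, 2.28], [0.14, 2.33], [-1.42, 4.57], [0.1, 2.73], [-2.68, 2.68]. Speed limits (rad/s): [2.57, 2.57, 3.14, 3.14, 3.14, 3.14].

INTERFACE

Orientations are given as a unit quaternion [w, x, y, z].
In Python, from bench import env gives the robot as it stands.
- The arm moves only by the shell command python3 -m inch 'ROWS' [OPENING]. ROWS is JSON, a list of rows, each a list of 6 numbers: the shift along the tool's x, y, z in cm, then the turn, a rotation vector about the tool's x, y, z in degrees. In form: [[x, y, z, rx, ry, rz], ...]. A call has 1 to 12 rows; each row shifts and turns the commanded pose from where the row before left it, along the tool's axes as they then stand; what a row does not reach is not made up. A row lasts 1/12 s, in which the tool goes at most 41.7 mm and 7.16 degrees, less where a joint would pass 70% of its speed; a pose out of reach is approached as far as the arm can. A call with a gripper value outside its range is refused whole. OPENING is the closure, from -1 (fully open) to 1 (shut), set as the call begins (- or left out, the last holds). The fingers move at their own pace and stop on an object; the grip force is fixed at half the most. Time passes only in rows, so rows that do not move let the fingers close. It gives the time, the measured TCP pose, the force, the opening and the grip force at its end, in the units of the state.
- env.read_state(): the state, without advancing time (a new reading comes with each control period).
- env.read_camera(name): name is "side" or "top"; returns a dict with "img" (384x512x3 uint8, red, green, blue), "fovy" (degrees; the focal length in pixels is half the picture's height over the tangent of half this angle, whatever the lens; pixels are square), "cx", "cy" (the principal point, pixels), "R" (3x3) and "t" (3): a world point X has camera coordinates R X + t. Camera axes: x right, y down, z forward; pixel columns grow to the right and rows downward; lengths in m; the calibration is good to about 2 mm. A picture is of the moment at which its call begins. There is no depth.
- env.sign_off(): hands the job in; it is judged then, once.
The state is a dict: "time": time; "qpos": joint angles; "joint_velocities": joint speeds; "effort": joint torques, N m; "ee_pos": TCP position; "tcp_rot": TCP orientation; "contact_force": force on the tool from outside, world axes, zero at the start; "wrist_torque": the same for the moment, N m; "width": finger opening in m; "gripper_force": force on a finger pad.
Only numpy, scipy, OpenCV 4.12 (cv2) and the standard library are available. Lean on these libraries where they do the work, as an engineer would, in place of code of your own. Each camera call takes 0.05 s, during which the arm holds its last target. There are 200 camera calls.

## Working session

There is one attempt and no reset: what is moved stays moved. The work goes in short steps, Python scripts to look and compute and a shell command to move; the robot and the scene stay as the last step left them, time stands still between calls to the robot, and variables do not carry over. Pictures are saved under pics/ and viewed, at most 10 in all, crops included, and the job is handed in when it is done.

```bash
ls; mkdir -p pics
cat > h.py <<'E'
import numpy as np, cv2
from bench import env
def cam(n):
    c=env.read_camera(n); f=c["img"].shape[0]/2/np.tan(np.radians(c["fovy"])/2)
    return c,f
def ray(c,f,u,v):
    R=np.array(c["R"]);t=np.array(c["t"])
    d=R.T@np.array([(u-c["cx"])/f,(v-c["cy"])/f,1]); return -R.T@t,d/np.linalg.norm(d)
def onz(c,f,u,v,z):
    o,d=ray(c,f,u,v); return o+d*(z-o[2])/d[2]
def proj(c,f,X):
    p=np.array(c["R"])@np.array(X)+np.array(c["t"]); return f*p[0]/p[2]+c["cx"],f*p[1]/p[2]+c["cy"]
def tri(c1,f1,p1,c2,f2,p2):
    a,d=ray(c1,f1,*p1);b,e=ray(c2,f2,*p2)
    s=np.linalg.lstsq(np.c_[d,-e],b-a,rcond=None)[0]
    P,Q=a+s[0]*d,b+s[1]*e; return (P+Q)/2,np.linalg.norm(P-Q)
E
python3 - <<'E'
from h import *
for n in("top","side"):
    c,f=cam(n); cv2.imwrite(f"pics/{n}0.png",cv2.resize(c["img"][...,::-1],(800,600),interpolation=cv2.INTER_CUBIC)); print(n,f,c["cx"],c["cy"],np.round(c["R"],3).tolist(),c["t"], -np.array(c["R"]).T@c["t"])
print(env.read_state())
E
```

```text
pics
top 354.7214262886976 253.96105325637595 192.24158426567857 [[-0.063, -0.998, -0.003], [-0.976, 0.062, -0.209], [0.209, -0.01, -0.978]] [-6.38790921e-05  5.83708037e-01  1.36012598e+00] [ 0.28572612 -0.02234422  1.45207407]
side 451.6972611825005 252.3327361553587 185.47308712694303 [[-0.953, -0.303, 0.0], [-0.221, 0.697, -0.682], [0.206, -0.65, -0.731]] [0.52089352 0.19594305 1.41737588] [0.24775753 0.94227172 1.17022149]
{'time': 0.1, 'qpos': array([ 1.08150354e+00,  3.07496757e-01,  1.50754119e+00,  9.79604915e-06,
        1.32843449e+00, -7.35026678e-02]), 'joint_velocities': array([-4.88601787e-05, -1.57836355e-03, -4.74383296e-03,  2.61295910e-04,
        9.12730842e-05,  5.22519102e-04]), 'effort': array([ 9.78923126e-04, -4.58529031e+01, -2.52608138e+01,  4.63493870e-05,
        5.58644286e-03, -5.38884947e-06]), 'ee_pos': array([0.23198248, 0.52545828, 0.24447456]), 'tcp_rot': array([-2.65573691e-04,  2.06401807e-01,  9.78466867e-01, -9.01604741e-04]), 'contact_force': array([ 0.40750465, -0.43958979, -0.92443755]), 'wrist_torque': array([0.0662261 , 0.03344832, 0.02189744]), 'gripper_force': 0.0, 'width': 0.08573053073870296}
```

View pics/top0.png

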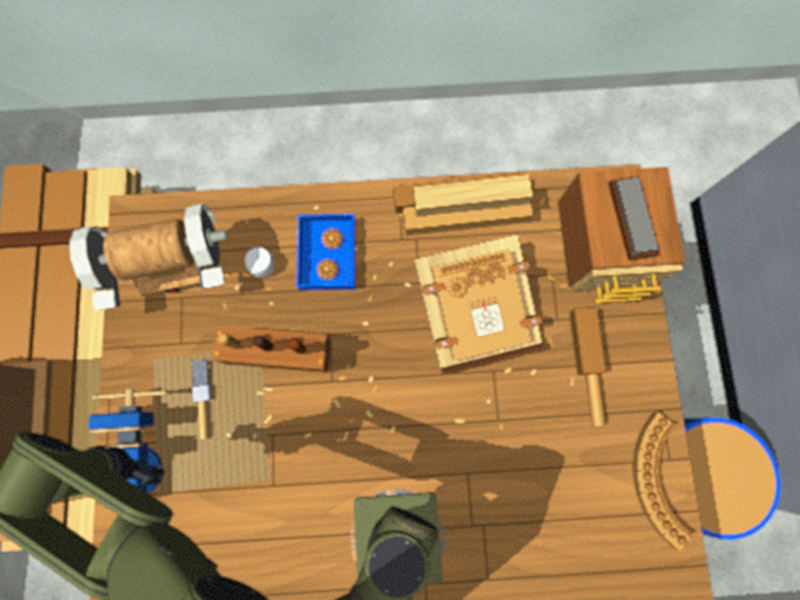

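View pics/side0.png

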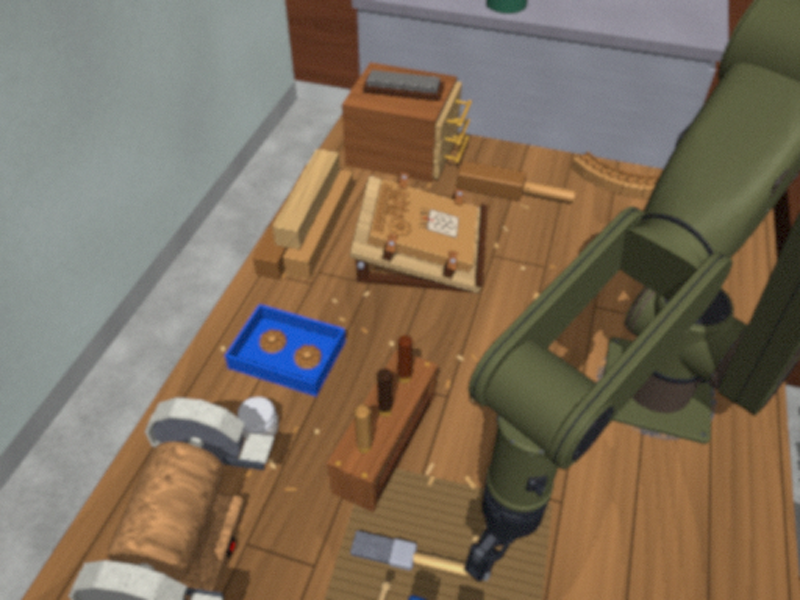

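The chisel (red-brown handle) is in the right-hand slot: top view ~(298,345), side view ~(405,350) in the 800 px pictures. The panel mark lies at the far edge of the pale square, top ~(486,303), side ~(425,218). I'll zoom in next.

Run:
```python
from h import *
T,_=cam("top");S,_=cam("side")
def cr(c,u,v,w,h): return cv2.resize(c["img"][v:v+h,u:u+w,::-1],(400,300),interpolation=cv2.INTER_NEAREST)
a=np.hstack([cr(T,135,195,80,60),cr(T,290,170,48,36)]);b=np.hstack([cr(S,205,205,80,60),cr(S,255,120,48,36)])
cv2.imwrite("pics/z.png",np.vstack([a,b]))
```

```text
(no output)
```

View pics/z.png

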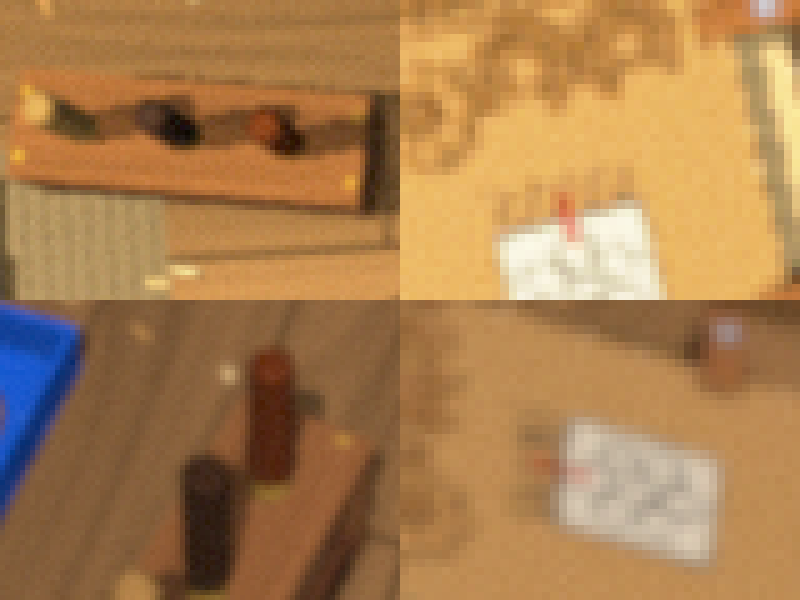

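Tiles: top-view tick centre ≈ pixel (310.2,195.9), chisel handle top ≈ (188.4,220); side-view tick ≈ (322,176), chisel top cap ≈ (259,218), ferrule ≈ (259,243). Next: refine with masks.

```bash
cat > m.py <<'E'
from h import *
def avg(n,k=8):
    c,f=cam(n); c["img"]=np.mean([c["img"]]+[cam(n)[0]["img"] for _ in range(k-1)],0); return c,f
def blob(w,x0,y0,x1,y1):
    s=w[y0:y1,x0:x1]; v,u=np.mgrid[y0:y1,x0:x1]; return np.array([(s*u).sum(),(s*v).sum()])/s.sum()
def big(mask):
    cs,_=cv2.findContours(mask.astype(np.uint8),cv2.RETR_EXTERNAL,cv2.CHAIN_APPROX_NONE); return max(cs,key=cv2.contourArea)
E
python3 - <<'E'
from m import *
T,f=avg("top");S,g=avg("side")
np.savez("a.npz",T=T["img"],S=S["img"])
def red(i): r=i[...,0]-i[...,1]-(i[...,1]-i[...,2])*0.6; return r
for nm,c,(u,v) in(("top",T,(310,196)),("side",S,(322,176))):
    r=red(c["img"]); s=r[v-5:v+6,u-6:u+7]; print(nm,u-6,v-5);print(s.astype(int))
    w=np.clip(r-np.median(s)-10,0,None); print(blob(w,u-6,v-5,u+7,v+6))
    m=(c["img"].min(2)>(170 if nm=="top" else 115)); m2=np.zeros_like(m); m2[v-8:v+30,u-20:u+35]=m[v-8:v+30,u-20:u+35]
    q=big(m2); print("square",cv2.contourArea(q),cv2.boxPoints(cv2.minAreaRect(q)).round(1).tolist())
E
```

```text
top 304 191
[[  3   5   6   4   6  12  11   7  12  15   8   7  14]
 [  4  10  13   8  17  26  18   9  11  14   9  12  13]
 [  7  10  10   8  27  51  32  12  13  14  11  14  11]
 [  7  11  10   5  25  66  48  16  12  13  13  10   3]
 [  5  11  10   7  25  79  64  20   1  -3  -2 -12 -11]
 [ 13  14  11   7  12  55  63  12 -13 -10  -7  -7  -6]
 [  3   0  -5 -14 -11  22  63  21  -9  -8  -6  -7  -7]
 [-11  -9  -7  -7  -9   0  39  25  -5  -8  -5  -6  -5]
 [ -7  -7  -7  -6  -8  -6   2   1  -8 -10  -7  -7  -7]
 [ -7  -7  -7  -6 -10  -8  -5  -4  -9  -8  -8  -6  -7]
 [ -6  -7  -6  -8  -9  -8  -8  -7  -9  -9  -8  -6  -6]]
[309.50351277 195.03028577]
square 267.0 [[301.1000061035156, 198.1999969482422], [318.20001220703125, 193.89999389648438], [322.3999938964844, 210.60000610351562], [305.20001220703125, 214.89999389648438]]
side 316 171
[[17 16 17 16 18 19 19 20 19 18 19 19 20]
 [17 17 17 17 18 17 18 19 18 18 19 20 18]
 [16 18 16 16 18 19 19 18 20 20 20 19 18]
 [17 16 16 17 18 19 18 19 20 20 20 19 18]
 [17 17 17 18 17 18 19 20 19 21 19 18 18]
 [17 16 17 18 17 18 18 20 21 20 19 18 18]
 [17 17 18 20 18 18 18 18 19 19 19 18 18]
 [17 19 18 19 19 18 17 18 19 17 17 19 18]
 [17 19 20 20 18 19 19 18 19 18 19 18 17]
 [18 19 19 19 19 18 19 19 18 18 18 18 19]
 [18 19 19 20 20 19 18 19 18 19 19 18 19]]
[nan nan]m.py:5: RuntimeWarning: invalid value encountered in divide
  s=w[y0:y1,x0:x1]; v,u=np.mgrid[y0:y1,x0:x1]; return np.array([(s*u).sum(),(s*v).sum()])/s.sum()
Traceback (most recent call last):
  File "m.py", line 7, in big
    cs,_=cv2.findContours(mask.astype(np.uint8),cv2.RETR_EXTERNAL,cv2.CHAIN_APPROX_NONE); return max(cs,key=cv2.contourArea)
                                                                                                 ~~~^^^^^^^^^^^^^^^^^^^^^^^^
ValueError: max() iterable argument is empty
```

Run:
```python
from m import *
a=np.load("a.npz");T,f=cam("top");S,g=cam("side");T["img"]=a["T"];S["img"]=a["S"]
def red(i): return i[...,0]-i[...,1]-(i[...,1]-i[...,2])*0.6
r=red(S["img"]);s=r[134:147,264:286];print(s.astype(int))
w=np.clip(r-np.median(s,0,keepdims=True).repeat(r.shape[0],0)[:, :1]*0-0,0,None)
def tick(c,u0,v0,u1,v1,ax):
    s=red(c["img"])[v0:v1,u0:u1]; w=s-np.median(s,ax,keepdims=True); w[w<0.12*w.max()]=0
    full=np.zeros(c["img"].shape[:2]);full[v0:v1,u0:u1]=w; return blob(full,u0,v0,u1,v1)
pt=tick(T,304,190,316,202,1);ps=tick(S,264,134,286,147,0)
print(pt,ps);M,e=tri(T,f,pt,S,g,ps);print("mark",M,e)
# square corners, white by saturation
def corners(c,box,name):
    u0,v0,u1,v1=box;i=c["img"][v0:v1,u0:u1];d=i[...,2]/i[...,0]
    th=(np.percentile(d,5)+np.percentile(d,95))/2
    big4=cv2.resize(d.astype(np.float32),None,fx=8,fy=8,interpolation=cv2.INTER_CUBIC)
    q=big((big4>th));q=cv2.convexHull(q)
    b=cv2.approxPolyN(q,4,ensure_convex=True).reshape(-1,2) 
    b=(b+0.5)/8-0.5+[u0,v0];print(name,b.round(2).tolist());return b
b=corners(T,(294,188,330,222),"T");d=corners(S,(264,128,300,160),"S")
# squares on plane z via each corner order by world azimuth
P=np.array([onz(T,f,*x,M[2]) for x in b]);Q=np.array([onz(S,g,*x,M[2]) for x in d])
for p in P:
    j=np.argmin(np.linalg.norm(Q-p,axis=1)); 
    k=np.argmin(np.linalg.norm(P-p,axis=1)); X,e=tri(T,f,b[k],S,g,d[j]);print("corner",X.round(4),round(e,4))
```

```text
[[15 16 15 16 15 13 14 13 14 13 14 11  8  9 11 14 14 15 15 16 15 15]
 [17 16 16 16 15 13 12 12 13 12 12  6  3  6  6  7  9 11 13 13 14 15]
 [17 17 16 17 14 13 12 12 12 11  9  5  2  2  2  3  3  5  7  7 10 12]
 [17 16 16 16 16 14 14 17 14 12  8  4  2  4  2  2  1  2  3  5  5  6]
 [16 16 17 16 17 17 21 28 26 20 11  5  4  4  3  1  2  2  2  2  2  2]
 [17 17 16 16 16 17 26 40 41 33 23 15 14 10  5  3  1  2  2  2  2  2]
 [15 17 16 17 16 15 21 28 32 33 31 31 29 21 10  2  3  2  1  2  1  2]
 [16 16 16 15 16 15 15 17 19 21 19 21 26 21  9  2  2  2  3  1  2  2]
 [16 16 17 15 14 14 14 13 13 11  7  8 10  9  5  2  1  2  3  2  2  2]
 [17 16 14 16 15 15 13 13 12 10  5  3  3  4  1  1  2  3  2  1  2  1]
 [17 17 15 15 15 14 14 15 12  9  4  2  2  3  2  2  2  2  1  2  2  0]
 [16 16 16 15 15 15 15 14 13  8  4  3  2  2  3  2  2  2  2  1  3  2]
 [18 16 15 17 17 15 16 15 15 11  7  4  3  4  3  2  1  2  1  2  2  3]]
[309.57098192 195.50149891] [276.50291985 137.99878503]
mark [ 0.54094875 -0.25080556  0.10628844] 0.010800035283345201
T [[322.56, 210.94], [304.94, 215.44], [300.69, 197.69], [318.44, 193.19]]
S [[293.56, 138.44], [291.94, 152.06], [272.31, 146.44], [274.31, 132.94]]
corner [ 0.4854 -0.3006  0.0762] 0.0042
corner [ 0.473  -0.2305  0.0734] 0.0031
corner [ 0.5419 -0.2175  0.0924] 0.0015
corner [ 0.5547 -0.288   0.0945] 0.002
```

Run:
```python
from m import *
a=np.load("a.npz");T,f=cam("top");S,g=cam("side");T["img"]=a["T"];S["img"]=a["S"]
def red(i): return i[...,0]-i[...,1]-(i[...,1]-i[...,2])*0.6
def tick(c,u0,v0,u1,v1,ax,th):
    s=red(c["img"])[v0:v1,u0:u1]; w=s-np.percentile(s,40,axis=ax,keepdims=True); w[w<th*w.max()]=0
    full=np.zeros(c["img"].shape[:2]);full[v0:v1,u0:u1]=w; return blob(full,u0,v0,u1,v1)
for th in(.15,.25,.35):
    pt=tick(T,304,190,316,202,1,th);ps=tick(S,268,136,280,144,0,th)
    M,e=tri(T,f,pt,S,g,ps);print(pt,ps,"mark",M.round(4),round(e,4))
# rack: handles. side image hue masks around
for n,c,(u0,v0,u1,v1) in(("T",T,(178,210,205,230)),("S",S,(248,210,272,250))):
    i=c["img"][v0:v1,u0:u1];print(n,u0,v0)
    print("\n".join(" ".join("%3d/%-3d"%(x[0],x[2]) for x in row[::1]) for row in i[::1,:]))
```

```text
[309.63512739 195.3494509 ] [273.84988664 139.7723337 ] mark [ 0.5476 -0.2532  0.0928] 0.004
[309.63939573 195.63047755] [273.78771152 139.71687528] mark [ 0.5471 -0.2531  0.0931] 0.0026
[309.68210846 195.74705697] [273.77403439 139.70534831] mark [ 0.5469 -0.2532  0.093 ] 0.0021
T 178 210
166/66  164/66  163/65  163/65  161/64  161/65  163/67  170/68  178/72  178/73  177/71  176/72  176/71  177/71  176/72  176/72  175/70  176/71  174/68  173/71  173/70  172/68  172/68  170/68  173/71  173/71  171/70 
156/57  152/53  151/55  148/53  144/51  142/51  143/54  156/60  169/64  169/67  166/65  165/66  161/63  161/64  160/64  159/64  159/65  168/69  166/68  161/65  165/65  171/70  166/67  166/66  173/70  174/71  173/70 
183/59  183/59  180/58  176/56  174/58  171/56  167/56  165/54  167/56  165/56  160/55  159/55  155/56  151/56  151/53  148/54  147/54  158/59  157/60  145/53  156/62  162/61  150/59  153/62  163/65  163/65  160/64 
187/59  190/61  189/60  186/57  187/57  187/59  186/58  185/57  187/59  184/57  185/59  183/58  183/57  184/58  183/57  179/57  174/58  174/58  173/57  167/55  1
[... 10499 characters left out ...]
5/54  145/54  143/52  144/51  146/52  149/54  149/54  147/54  144/53  146/53  148/54  148/53  150/55  151/55  153/57  147/53 
 47/18   47/20   57/22   72/26   85/32   95/34  115/42  138/50  146/53  148/55  146/53  146/53  148/54  150/54  147/53  146/54  145/53  147/53  148/55  150/54  150/55  152/57  151/56  141/52 
 47/21   46/18   56/19   74/27   87/32   97/36  117/42  139/51  147/54  148/54  147/54  149/54  149/54  148/53  147/54  146/54  146/52  148/53  149/54  149/56  152/56  153/57  145/53  129/47 
 48/20   48/20   56/21   75/27   89/32  104/39  124/47  141/52  147/55  147/54  148/54  148/52  150/55  147/53  147/54  146/54  147/53  149/56  149/54  153/58  153/57  150/55  137/50  115/42
```

Run:
```python
from m import *
a=np.load("a.npz");T,f=cam("top");S,g=cam("side");T["img"]=a["T"];S["img"]=a["S"]
print("cap",tri(T,f,(187.3,219.8),S,g,(259,218.4)), onz(T,f,187.3,219.8,.222),onz(S,g,259,218.4,.222))
# wood-of-rack edges in the top view: column-wise edge fit
I=a["T"]; G=cv2.GaussianBlur(I[...,0]-I[...,1],(0,0),.7)   # rack is redder
def fit(r0,r1,sg):
    pts=[]
    for u in range(145,205):
        d=sg*np.diff(G[r0:r1,u]); k=np.argmax(d)
        o=0
        if 0<k<len(d)-1: o=.5*(d[k-1]-d[k+1])/(d[k-1]-2*d[k]+d[k+1])
        pts.append((u,r0+k+.5+o))
    l=cv2.fitLine(np.float32(pts),cv2.DIST_HUBER,0,.1,.01).ravel(); s=l[1]/l[0]
    return [(u,l[3]+s*(u-l[2])) for u in(145,205)]
for r in((205,219,1),(228,240,-1)):
    p=fit(*r); X=[onz(T,f,*q,.108) for q in p]; d=X[0]-X[1]; print(np.round(p,2).tolist(),np.round(X,4).tolist(),"yaw",np.degrees(np.arctan2(-d[0],d[1])))
print(onz(T,f,142.6,216,.222),onz(T,f,166,218,.222))
```

```text
cap (array([0.46440157, 0.20412636, 0.21509984]), np.float64(0.0031090961131700727)) [0.46496167 0.20303433 0.222     ] [0.46126281 0.20952166 0.222     ]
[[145.0, 208.45], [205.0, 213.68]] [[0.5358, 0.3851, 0.108], [0.5008, 0.1557, 0.108]] yaw -8.653398633775268
[[145.0, 231.27], [205.0, 235.8]] [[0.448, 0.385, 0.108], [0.4165, 0.1586, 0.108]] yaw -7.920522444868216
[0.48827013 0.35890236 0.222     ] [0.47601529 0.27720536 0.222     ]
```

```bash
cat > d.py <<'E'
from h import *
from scipy.spatial.transform import Rotation as Ro
def axes(yaw,slope=0):
    c,s=np.cos(np.radians(yaw)),np.sin(np.radians(yaw));k,l=np.cos(np.radians(slope)),np.sin(np.radians(slope))
    px=np.array([c*k,s*k,l]);n=np.array([-c*l,-s*l,k]);py=np.cross(n,px)
    return np.c_[py,px,-n]      # tool x,y,z
def delta(R,p):
    s=env.read_state();q=s["tcp_rot"];R0=Ro.from_quat(q,scalar_first=True).as_matrix()
    print("t",s["time"].__round__(2),"shift cm",(R0.T@(np.array(p)-s["ee_pos"])*100).round(2),"turn",np.degrees(Ro.from_matrix(R0.T@R).as_rotvec()).round(2),"pos",s["ee_pos"].round(4),"F",np.round(s["contact_force"],2),"w",round(s["width"],4),"q",s["qpos"].round(2))
E
python3 -c "
from d import *
delta(axes(-8.4),[.464,.2055,.275])"
```

```text
t 1.3 shift cm [-34.14 -19.96  -2.97] turn [ 0.   -0.   74.58] pos [0.2323 0.526  0.2453] F [0.09 0.74 0.92] w 0.0849 q [ 1.08  0.31  1.51 -0.    1.33 -0.07]
```

```bash
python3 -m inch '[[0,0,-0.5,0,0,6.2],[0,0,-0.5,0,0,6.2],[0,0,-0.5,0,0,6.2],[0,0,-0.5,0,0,6.2],[0,0,-0.5,0,0,6.2],[0,0,-0.5,0,0,6.2],[0,0,-0.5,0,0,6.2],[0,0,-0.5,0,0,6.2],[0,0,0,0,0,6.2],[0,0,0,0,0,6.2],[0,0,0,0,0,6.2],[0,0,0,0,0,6.2]]' -1
python3 -c "
from d import *
delta(axes(-8.4),[.464,.2055,.275])"
```

```text
time: 2.3
ee_pos: [0.2323, 0.526, 0.2854]
tcp_rot: [-0.0, 0.758, 0.653, 0.0]
contact_force: [0.3, 0.3, -0.8]
width: 0.0855
gripper_force: 0.0
t 2.3 shift cm [-28.26  27.67   1.04] turn [ 0.   -0.   -0.13] pos [0.2323 0.526  0.2854] F [ 0.27  0.35 -0.79] w 0.0855 q [ 1.08  0.28  1.44 -0.    1.42  1.23]
```

```bash
python3 -m inch '[[-2.57,2.51,0,0,0,0],[-2.57,2.51,0,0,0,0],[-2.57,2.51,0,0,0,0],[-2.57,2.51,0,0,0,0],[-2.57,2.51,0,0,0,0],[-2.57,2.51,0,0,0,0],[-2.57,2.51,0,0,0,0],[-2.57,2.51,0,0,0,0],[-2.57,2.51,0,0,0,0],[-2.57,2.51,0,0,0,0],[-2.57,2.57,0,0,0,0],[0,0,0,0,0,0]]'
python3 - <<'E'
from d import *
delta(axes(-8.4),[.464,.2055,.182])
T,_=cam("top");S,_=cam("side")
def cr(c,u,v,w,h): return cv2.resize(c["img"][v:v+h,u:u+w,::-1],(400,600),interpolation=cv2.INTER_NEAREST)
cv2.imwrite("pics/g1.png",np.hstack([cr(T,150,170,80,120),cr(S,215,150,80,120)]))
E
```

```text
time: 3.3
ee_pos: [0.4697, 0.2018, 0.2855]
tcp_rot: [0.002, 0.758, 0.653, 0.0]
contact_force: [1.2, 0.3, -0.0]
width: 0.0856
gripper_force: 0.0
t 3.3 shift cm [ 0.31 -0.65 10.34] turn [ 0.21  0.14 -0.14] pos [0.4697 0.2018 0.2855] F [ 1.2   0.26 -0.  ] w 0.0856 q [ 0.33  0.19  1.57 -0.    1.38  0.48]
```

View pics/g1.png

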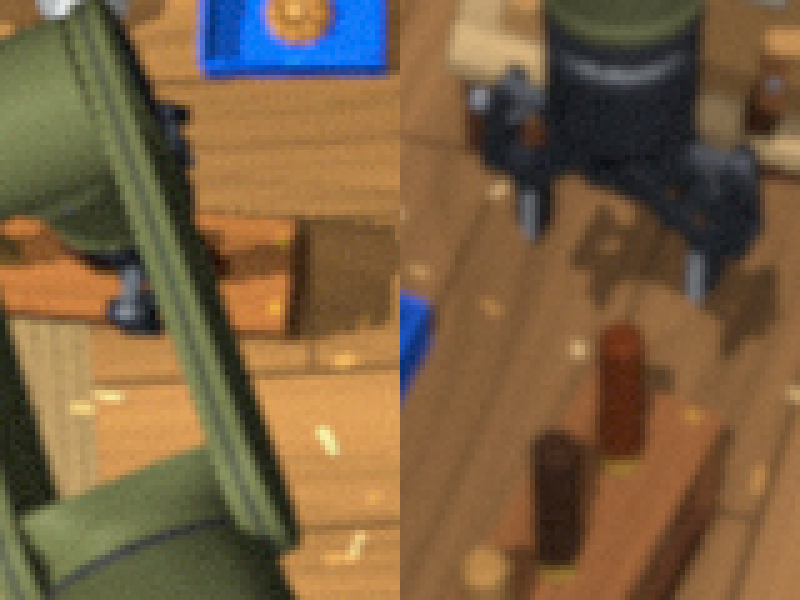

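The gripper is above the chisel; open fingertips at side tile (530,237) and (697,297), handle cap at (621,342). I'll use the fingertips to check the side camera's bias.

Run:
```python
from d import *
S,g=cam("side");delta(axes(-8.4),[.464,.2055,.182])
s=env.read_state();p=s["ee_pos"]
for dz in(0.014,0.001): print(dz,proj(S,g,p-[0,0,dz]),"seen",(257.7,203.2))
for X in((.464,.2055,.222),(.4644,.2041,.222),(.465,.203,.222)): print(proj(S,g,X),"cap seen 259,218.4")
```

```text
t 3.45 shift cm [-0.12 -0.14 10.32] turn [-0.05 -0.02  0.08] pos [0.4656 0.2064 0.2852] F [-1.33  0.17  0.75] w 0.0854 q [0.33 0.19 1.57 0.   1.38 0.48]
0.014 (np.float64(257.95891130207553), np.float64(205.28969761337746)) seen (257.7, 203.2)
0.001 (np.float64(258.00586924996645), np.float64(202.03212122590298)) seen (257.7, 203.2)
(np.float64(258.46582606055415), np.float64(217.04852406258004)) cap seen 259,218.4
(np.float64(258.4764973313751), np.float64(216.628018207548)) cap seen 259,218.4
(np.float64(258.3836521699158), np.float64(216.27316605851925)) cap seen 259,218.4
```

```bash
python3 -m inch '[[-0.1,-0.1,1,0,0,0],[0,0,1,0,0,0],[0,0,1,0,0,0],[0,0,1,0,0,0],[0,0,1,0,0,0],[0,0,1,0,0,0],[0,0,1,0,0,0],[0,0,1,0,0,0],[0,0,1,0,0,0],[0,0,0.8,0,0,0],[0,0,0.5,0,0,0],[0,0,0,0,0,0]]'
python3 -c "
from d import *
delta(axes(-8.4),[.464,.2055,.182])"
```

```text
time: 4.45
ee_pos: [0.4638, 0.2054, 0.1809]
tcp_rot: [-0.0, 0.756, 0.655, -0.001]
contact_force: [-0.4, -0.6, 0.1]
width: 0.0855
gripper_force: 0.0
t 4.45 shift cm [ 0.01  0.02 -0.11] turn [-0.13  0.07  0.17] pos [0.4638 0.2054 0.1809] F [-0.4  -0.63  0.05] w 0.0855 q [ 0.33  0.28  1.73 -0.    1.13  0.48]
```

```bash
python3 -m inch '[[0,0,0,0,0,0],[0,0,0,0,0,0],[0,0,0,0,0,0],[0,0,0,0,0,0],[0,0,0,0,0,0],[0,0,0,0,0,0],[0,0,0,0,0,0],[0,0,0,0,0,0],[0,0,0,0,0,0],[0,0,0,0,0,0],[0,0,0,0,0,0],[0,0,0,0,0,0]]' 1
python3 -c "
from d import *
delta(axes(-8.4),[.464,.2055,.182])"
```

```text
time: 5.45
ee_pos: [0.4652, 0.2059, 0.1828]
tcp_rot: [0.0, 0.756, 0.655, 0.001]
contact_force: [0.7, -0.6, 5.4]
width: 0.0228
gripper_force: 58.9
t 5.45 shift cm [-0.06 -0.11  0.08] turn [ 0.08 -0.03  0.18] pos [0.4652 0.2059 0.1828] F [ 0.73 -0.63  5.42] w 0.0228 q [ 0.33  0.27  1.73 -0.    1.13  0.48]
```

```bash
python3 -m inch '[[0,0,-0.5,0,0,0],[0,0,-1,0,0,0],[0,0,-1.2,0,0,0],[0,0,-1.2,0,0,0],[0,0,-1.2,0,0,0],[0,0,-1.2,0,0,0],[0,0,-1.2,0,0,0],[0,0,-1.2,0,0,0],[0,0,-1.2,0,0,0],[0,0,-1.2,0,0,0],[0,0,-1.2,0,0,0],[0,0,0,0,0,0]]'
python3 - <<'E'
from d import *
R=axes(10.3,15); M=np.array([.547,-.253,.093])
delta(axes(10.3),[.4,-.26,.3]); delta(R,M-R[:,2]*.266)
E
```

```text
time: 6.45
ee_pos: [0.4652, 0.2062, 0.3078]
tcp_rot: [0.0, 0.756, 0.655, 0.002]
contact_force: [0.6, -0.0, -0.8]
width: 0.0229
gripper_force: 59.2
t 6.45 shift cm [-47.07   0.21   0.69] turn [  0.18  -0.08 -18.52] pos [0.4652 0.2062 0.3078] F [ 0.64 -0.   -0.83] w 0.0229 q [0.33 0.17 1.54 0.   1.43 0.48]
t 6.45 shift cm [-46.46   8.15  -4.28] turn [-14.69   2.35 -18.42] pos [0.4652 0.2062 0.3078] F [ 0.64 -0.   -0.83] w 0.0229 q [0.33 0.17 1.54 0.   1.43 0.48]
```

```bash
python3 -m inch '[[-2,0.3,-0.7,0,0,0],[-3.8,0.6,-0.7,0,0,0],[-4,0.7,-0.7,0,0,0],[-4,0.7,-0.7,0,0,0],[-4,0.7,-0.7,0,0,0],[-4,0.7,-0.4,0,0,0],[-4,0.7,-0.4,0,0,0],[-4,0.7,0,0,0,0],[-4,0.7,0,0,0,0],[-4,0.7,0,0,0,0],[-4,0.8,0,0,0,0],[-2.7,0.6,0,0,0,0]]'
python3 - <<'E'
from d import *
R=axes(10.3,15); M=np.array([.547,-.253,.093])
delta(R,M-R[:,2]*.266)
E
```

```text
time: 7.45
ee_pos: [0.4781, -0.2492, 0.3474]
tcp_rot: [-0.0, 0.757, 0.654, -0.001]
contact_force: [0.6, 0.5, -1.1]
width: 0.0228
gripper_force: 59.2
t 7.45 shift cm [-1.58  0.34 -0.26] turn [-14.97   2.46 -18.53] pos [ 0.4781 -0.2492  0.3474] F [ 0.62  0.53 -1.1 ] w 0.0228 q [-0.56  0.19  1.41 -0.    1.54 -0.41]
```

```bash
python3 -m inch '[[-1,0.2,-0.2,0,0,0],[0,0,0,-2.5,0.41,-3.09],[0,0,0,-2.5,0.41,-3.09],[0,0,0,-2.5,0.41,-3.09],[0,0,0,-2.5,0.41,-3.09],[0,0,0,-2.5,0.41,-3.09],[0,0,0,-2.5,0.41,-3.09],[0,0,0,0,0,0],[0,0,0,0,0,0],[0,0,0,0,0,0]]'
python3 - <<'E'
from d import *
R=axes(10.3,15); M=np.array([.547,-.253,.093])
delta(R,M-R[:,2]*.266)
T,_=cam("top");S,_=cam("side")
def cr(c,u,v,w,h): return cv2.resize(c["img"][v:v+h,u:u+w,::-1],(400,600),interpolation=cv2.INTER_CUBIC)
cv2.imwrite("pics/g2.png",np.hstack([cr(T,270,140,80,120),cr(S,240,60,80,120)]))
E
```

```text
time: 8.28
ee_pos: [0.4795, -0.2557, 0.3501]
tcp_rot: [0.084, 0.635, 0.761, 0.101]
contact_force: [-0.0, -0.2, -1.4]
width: 0.0231
gripper_force: 59.2
t 8.28 shift cm [-0.94 -0.2  -0.04] turn [ 0.06 -0.07  0.05] pos [ 0.4795 -0.2557  0.3501] F [-0.   -0.15 -1.4 ] w 0.0231 q [-0.7   0.1   1.55  0.21  1.33 -0.92]
```

View pics/g2.png

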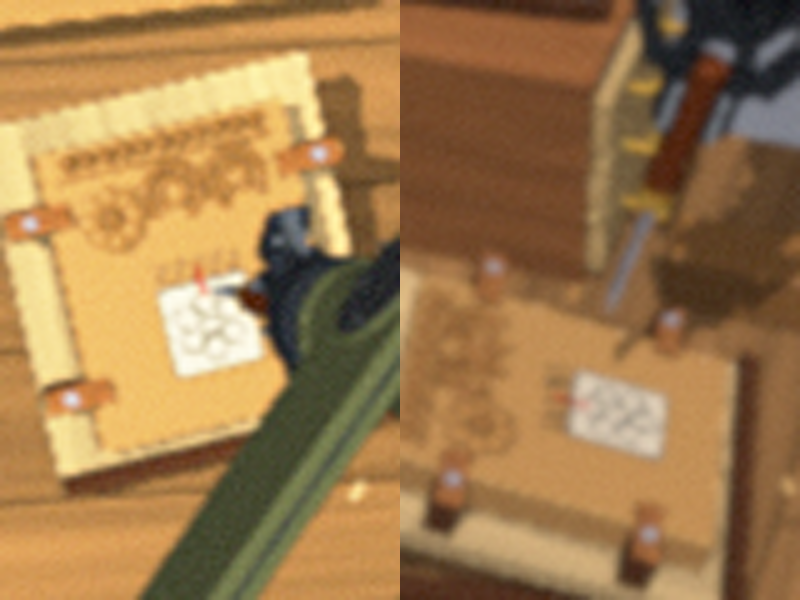

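The edge is at top tile (213,290), i.e. pixel (312.6,198), and side tile (611,308), i.e. pixel (282.2,121.6). Tool is held straight and heading for the tick; go nearer and compare there.

```bash
python3 -m inch '[[-0.5,-0.2,1,0,0,0],[-0.4,0,1,0,0,0],[0,0,1,0,0,0],[0,0,1,0,0,0],[0,0,1,0,0,0],[0,0,1,0,0,0],[0,0,1,0,0,0],[0,0,0.7,0,0,0],[0,0,0.3,0,0,0],[0,0,0,0,0,0],[0,0,0,0,0,0],[0,0,0,0,0,0]]'
python3 - <<'E'
from m import *
from d import *
R=axes(10.3,15); M=np.array([.547,-.253,.093])
delta(R,M-R[:,2]*.186)
T,f=avg("top",4);S,g=avg("side",4);np.savez("b.npz",T=T["img"],S=S["img"])
s=env.read_state();Z=R[:,2];p=s["ee_pos"]
for n,c,ff in(("T",T,f),("S",S,g)): print(n,"tip pred",np.round(proj(c,ff,p+Z*.166-R[:,1]*.001),1),"mark",np.round(proj(c,ff,M),1))
def cr(c,u,v,w,h): return cv2.resize(c["img"][v:v+h,u:u+w,::-1],(400,600),interpolation=cv2.INTER_CUBIC)
cv2.imwrite("pics/g3.png",np.hstack([cr(T,290,170,40,60),cr(S,255,105,40,60)]))
E
```

```text
time: 9.38
ee_pos: [0.5002, -0.2618, 0.2732]
tcp_rot: [0.085, 0.634, 0.762, 0.101]
contact_force: [0.7, 0.3, -1.1]
width: 0.0232
gripper_force: 59.3
t 9.38 shift cm [ 0.03 -0.07  0.04] turn [0.18 0.03 0.13] pos [ 0.5002 -0.2618  0.2732] F [ 0.7   0.34 -1.08] w 0.0232 q [-0.68  0.18  1.64  0.22  1.15 -0.94]
T tip pred [310.9 196.4] mark [309.7 196. ]
S tip pred [275.3 135.7] mark [273.5 139.7][ WARN:0@3.508] global loadsave.cpp:1063 imwrite_ Unsupported depth image for selected encoder is fallbacked to CV_8U.
```

View pics/g3.png

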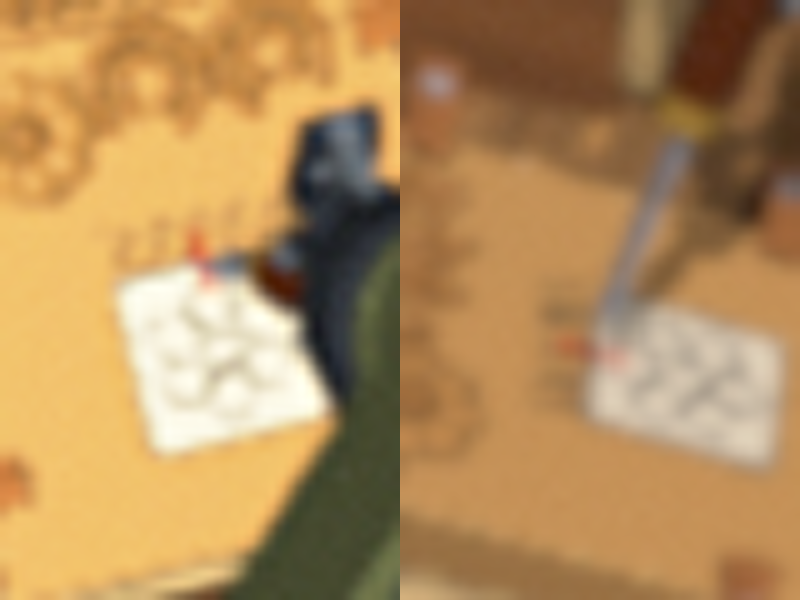

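Top: blade between tile x≈212 and 250 at y≈265, tick at (202,260). Side: blade end at tile ≈(613,315), tick centre ≈(592,352). Difference against the picture without the chisel to sharpen this.

Run:
```python
from m import *
from d import *
a=np.load("a.npz");b=np.load("b.npz");o=[]
R=axes(10.3,15);p=np.array([.5,-.2618,.2734])
for n,(u,v),nm in(("T",(295,180),"top"),("S",(260,115),"side")):
    d=np.abs(b[n]-a[n]).max(2)[v:v+36,u:u+30]
    s=cv2.resize(np.clip(d*2.5,0,255),(400,480),interpolation=cv2.INTER_NEAREST)
    s=cv2.applyColorMap(s.astype(np.uint8),cv2.COLORMAP_JET)
    c,f=cam(nm)
    for yy in(-.009,.009):
      for zz in(.166,.074):
        q=proj(c,f,p+R[:,2]*zz+R[:,0]*yy); x=tuple(int(round((q[i]+.5-(u,v)[i])*13.333)) for i in(0,1)); print(nm,yy,zz,np.round(q,1)); cv2.circle(s,x,4,(255,255,255),1)
    o.append(s)
cv2.imwrite("pics/g4.png",np.hstack(o))
```

```text
top -0.009 0.166 [313.1 195.6]
top -0.009 0.074 [318.9 197. ]
top 0.009 0.166 [308.6 196.7]
top 0.009 0.074 [314.1 198.1]
side -0.009 0.166 [275.2 133.8]
side -0.009 0.074 [283.1 114.6]
side 0.009 0.166 [274.8 137.1]
side 0.009 0.074 [282.7 117.9]
```

View pics/g4.png

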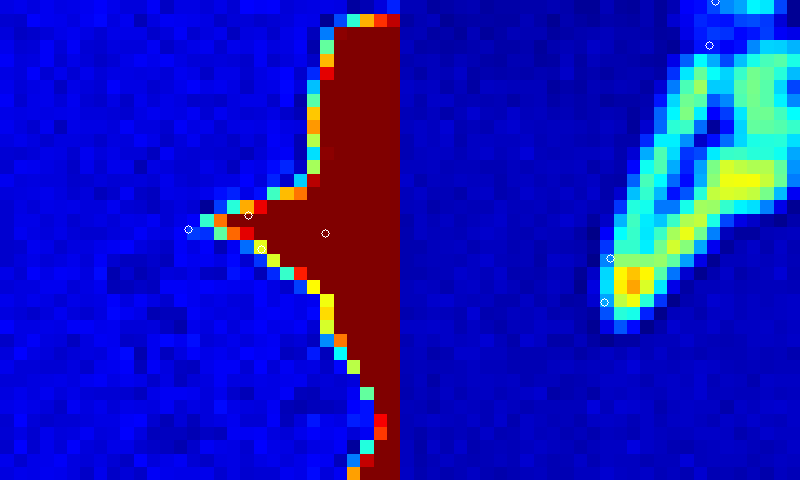

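```bash
cat > v.py <<'E'
from m import *
from d import *
def view(out,bn):
    a=np.load("a.npz");b=np.load(bn);o=[];p=env.read_state()["ee_pos"];q=env.read_state()["tcp_rot"]
    R=Ro.from_quat(q,scalar_first=True).as_matrix();print("p",p.round(4))
    for n,(u,v),nm in(("T",(295,180),"top"),("S",(260,115),"side")):
        r=lambda i:(i[...,2]-.45*i[...,0])
        d=(i1:=b[n]/ (b[n].sum(2,keepdims=True)))[...,2]-(a[n]/a[n].sum(2,keepdims=True))[...,2]
        d=d[v:v+36,u:u+30]; print(n,"\n",(d[8:28,8:26]*100).astype(int) if n=="T" else (d[8:28,10:24]*100).astype(int),"origin",(u+8,v+8) if n=="T" else (u+10,v+8))
E
python3 -c "
from v import *
view('',"'"b.npz"'")"
```

```text
p [ 0.4999 -0.2616  0.2727]
T 
 [[  0   0   0   0   0   0   0   0   0   0   0   0   0   0   0   0   6  21]
 [  0   0   0   0   0   0   0   0   0   0   0   0   0   0   0   0   6  19]
 [  0   0   0   0   0   0   0   0   0   0   0   0   0   0   0   1   3  13]
 [  0   0   0   0   0   0   0   0   0   0   0   0   0   0   0   0   2   7]
 [  0   0   0   0   0   0   0   0   0   0   0   0   0   0   0   1   3   7]
 [  0   0   0   0   0   0   0   0   0   0   0   0   0  -1   0   3   6  12]
 [  0   0   0   0   0   0   0   0   0   0  -1  -2  -5  -6  -3   4  13  18]
 [  0   0   0   0   0   0   1   0  -1  -1   0  -4  -9  -9   0   5  11  15]
 [  0   0   0   0   0   0   2   2   2   3   2  -3 -13 -13  -1   3   7  12]
 [  0   0   0   0   0   0   1   1   1   1   1  -2 -10 -24 -16  -7  -5   7]
 [  0   0   0   0   0   0   0   0   0   0   0  -2  -5 -13 -27 -23 -14   4]
 [  0   0   0   0   0   0   0   0   0   0   0  -1  -2  -3  -8 -19 -11   4]
 [  0   0   0   0   0   0   0   0   0   0   0   0  -1  -2  -1  -3  -4   5]
 [  0   0   0   0   0   0   0   0   0   0   0   0   0   0  -1  -1  -1   3]
 [  0   0   0   0 
[... 673 characters left out ...]
 0  0]
 [ 0  0  0  0  0  0  0  4  9  9  5  1  0  0]
 [ 0  0  0  0  0  0  2  5  9  7  3  0  0  0]
 [ 0  0  0  0  0  0  3  7  8  5  1  0  0  0]
 [ 0  0  0  0  0  1  4  8  7  3  1  0  0  0]
 [ 0  0  0  0  0  2  6  8  6  2  0  0  0  0]
 [ 0  0  0  0  0  2  6  7  4  1  0  0  0  0]
 [ 0  0  0  0  0  1  4  4  1  0  0  0  0  0]
 [ 0  0  0  0  0  1  3  1  0  0  0  0  0  0]
 [ 0  0  0  0  0  1  1  1  0  0  0  0  0  0]
 [ 0  0  0  0  0  0  0  0  0  0  0  0  0  0]
 [ 0  0  0  0  0  0  0  0  0  0  0  0  0  0]
 [ 0  0  0  0  0  0  0  0  0  0  0  0  0  0]
 [ 0  0  0  0  0  0  0  0  0  0  0  0  0  0]
 [ 0  0  0  0  0  0  0  0  0  0  0  0  0  0]
 [ 0  0  0  0  0  0  0  0  0  0  0  0  0  0]] origin (270, 123)
```

```bash
python3 -c "
from d import *
T,f=cam('top');S,g=cam('side')
for sv in(139.7,139.0,138.3):
  M,e=tri(T,f,(309.57,196.3),S,g,(273.3,sv));print(M.round(4),e.round(4))
R=axes(10.3,15);delta(R,M-R[:,2]*.176)
M=np.array([.547,-.253,.093]);print(proj(T,f,M),proj(S,g,M))
C=np.array([[.4854,-.3006,.0762],[.473,-.2305,.0734],[.5419,-.2175,.0924],[.5547,-.288,.0945]]);c=C.mean(0);print((C-c)@R)
print((M-c)@R)
"
```

```text
[ 0.5466 -0.2524  0.0931] 0.0016
[ 0.5462 -0.2517  0.097 ] 0.0023
[ 0.5458 -0.2511  0.1008] 0.003
t 9.98 shift cm [0.21 0.1  0.21] turn [ 0.14 -0.03  0.12] pos [ 0.4999 -0.2616  0.2726] F [-0.95 -1.5  -2.14] w 0.0232 q [-0.68  0.18  1.64  0.22  1.15 -0.94]
(np.float64(309.6727393732407), np.float64(196.00016968352617)) (np.float64(273.46058413264547), np.float64(139.65953109688928))
[[-0.03571299 -0.03615266 -0.00148251]
 [ 0.0354745  -0.03655487  0.00130849]
 [ 0.03594553  0.03608772  0.00110276]
 [-0.03570703  0.03661981 -0.00092874]]
[0.00010572 0.03495865 0.00017907]
```

```bash
cat > go.py <<'E'
import sys
from d import *
R=axes(10.3,15);M=np.array([.5466,-.2524,.0931])
delta(R,M+R[:,1]*.001-R[:,2]*.166)
E
python3 -m inch '[[0.05,0.1,0.5,0.1,0,0.1],[0,0,0.4,0,0,0],[0,0,0.3,0,0,0],[0,0,0.2,0,0,0],[0,0,0,0,0,0],[0,0,0,0,0,0]]'
python3 go.py;python3 go.py
python3 - <<'E'
from m import *
T,f=avg("top",6);S,g=avg("side",6);np.savez("c.npz",T=T["img"],S=S["img"])
def cr(c,u,v,w,h): return cv2.resize(c["img"][v:v+h,u:u+w,::-1].astype(np.uint8),(400,600),interpolation=cv2.INTER_CUBIC)
cv2.imwrite("pics/g5.png",np.hstack([cr(T,298,181,24,36),cr(S,262,116,24,36)]))
E
python3 go.py
```

```text
time: 10.48
ee_pos: [0.5043, -0.2601, 0.259]
tcp_rot: [0.083, 0.635, 0.761, 0.101]
contact_force: [0.2, -0.4, -1.0]
width: 0.0232
gripper_force: 59.3
t 10.48 shift cm [ 0.   -0.04  0.53] turn [ 0.01 -0.06  0.02] pos [ 0.5043 -0.2601  0.259 ] F [ 0.21 -0.4  -1.04] w 0.0232 q [-0.68  0.2   1.66  0.22  1.12 -0.93]
t 10.48 shift cm [ 0.   -0.04  0.53] turn [ 0.01 -0.06  0.02] pos [ 0.5043 -0.2601  0.259 ] F [ 0.21 -0.4  -1.04] w 0.0232 q [-0.68  0.2   1.66  0.22  1.12 -0.93]
t 11.08 shift cm [ 0.01 -0.05  0.57] turn [ 0.04 -0.03  0.02] pos [ 0.5044 -0.2602  0.2593] F [ 0.29  0.51 -0.94] w 0.0231 q [-0.68  0.2   1.66  0.22  1.12 -0.93]
```

View pics/g5.png

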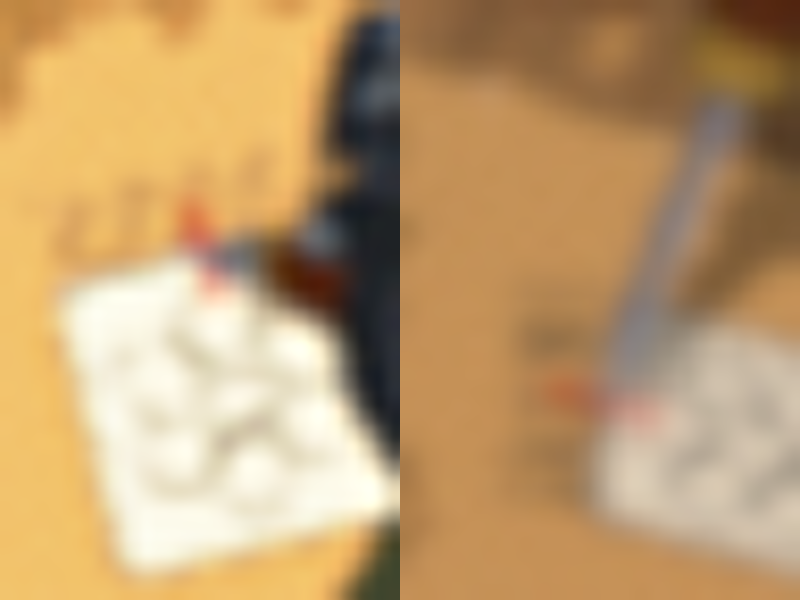

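Top: blade starts near tile x≈190 at y≈262, against the tick at ≈(205,262). Side: blade end ≈(618,390), tick centre ≈(604,403). The offset along the edge is uncertain, so I'll check the left corner numerically.

Run:
```python
from d import *
a=np.load("a.npz");c=np.load("c.npz")
print("top u304..316, v193..199");
for ch in(0,2): print((c["T"]-a["T"])[193:200,304:317,ch].astype(int))
print("side u270..281, v131..143")
for ch in(0,2): print((c["S"]-a["S"])[131:144,270:282,ch].astype(int))
T,f=cam("top");S,g=cam("side");R=axes(10.3,15);p=env.read_state()["ee_pos"]
for k in(.009,0,-.009): X=p-R[:,1]*.001+R[:,0]*k+R[:,2]*.166;print(k,np.round(proj(T,f,X),1),np.round(proj(S,g,X),1))
```

```text
top u304..316, v193..199
[[   7    8    5    7    7    8    9    9   10   11    9    4  -30]
 [   7    7    7    7    9    7    2    5    7    3  -17  -37  -75]
 [   7    7    6    8    9   -8  -26  -41  -58  -75  -90 -117 -136]
 [  10   11    9    8    6  -19  -60  -98 -125 -135 -146 -162 -167]
 [  11    8    7    8    5   -1  -21  -56  -86 -119 -147 -166 -168]
 [   5    4    3    3    5    5    5    6  -10  -69 -121 -150 -163]
 [   3    2    2    3    6    7    7    9   12  -20  -64  -96 -125]]
[[   6    5    2    6    4    3    7    7    8    9    3    0   -9]
 [   6    5    6    5    5   10    8    7    5   -4  -35  -45  -50]
 [   3    5    4    7   12   26    8  -15  -42  -77 -114 -127 -113]
 [   5    6    7    7   18   24    0  -55  -97 -143 -191 -200 -174]
 [   8    8    9   10   13   16    4  -36  -73 -129 -190 -219 -209]
 [  12    8    8    7   11   11   12    5  -13  -79 -149 -185 -204]
 [   8    7    7    6   12   12   14   15    9  -30  -82 -112 -138]]
side u270..281, v131..143
[[  5   7   6   6   4  -6 -29 -45 -36 -31 -42 -56]
 [  6   6   7   4   0 -15 -40 -42 -34 -43 -5
[... 631 characters left out ...]
 3   2   3   8  18  24  16  -6 -23 -27]
 [  1   4   3   3   2   4  10  15   3 -19 -25 -22]
 [  3   4   3   2  -1  -8 -11 -13 -22 -26 -18 -10]
 [  2   2   2   2  -6 -18 -30 -42 -44 -31 -13  -1]
 [  4   3   3   1  -5 -21 -40 -52 -47 -26  -7   5]
 [  3   5   4   3  -5 -25 -44 -48 -33 -13   0   5]
 [  3   1   5   6  -5 -28 -38 -34 -12  -2   5   5]
 [  4   1   6  11  -1 -21 -24 -12   0   4   8   6]
 [  4   3   2   9   5  -3  -4   0   4   5   5   6]
 [  3   3   2   2   5   5   5   4   5   6   5   4]
 [  2   3   1   4   5   5   5   5   5   5   6   6]
 [  3   4   4   4   5   5   4   6   6   4   4   4]]
0.009 [307.6 196.6] [273.6 140.2]
0 [309.9 196. ] [273.8 138.6]
-0.009 [312.1 195.5] [274.1 136.9]
```

```bash
python3 -m inch '[[0.35,0,-2,0,0,0],[0,0,-2,0,0,0],[0,0,-2,0,0,0],[0,0,-2,0,0,6],[0,0,0,0,0,6],[0,0,0,0,0,6],[0,0,0,0,0,6],[0,0,0,0,0,6],[0,0,0,0,0,6],[0,0,0,0,0,6],[0,0,0,0,0,6],[0,0,0,0,0,6]]'
python3 -m inch '[[0,0,0,0,0,6],[0,0,0,0,0,0],[0,0,0,0,0,0],[0,0,0,0,0,0]]'
python3 - <<'E'
from m import *
from d import *
S,g=avg("side",4)
s=env.read_state();p=s["ee_pos"];R=Ro.from_quat(s["tcp_rot"],scalar_first=True).as_matrix()
im=S["img"][...,::-1].astype(np.uint8)
u,v,k=245,75,10
o=cv2.resize(im[v:v+60,u:u+60],None,fx=k,fy=k,interpolation=cv2.INTER_CUBIC)
P=lambda X:((np.array(proj(S,g,X))+.5-[u,v])*k).round().astype(int)
for zz in(.166,.074,.06,0): print(zz,P(p+R[:,2]*zz),P(p+R[:,2]*zz+R[:,0]*.009),P(p+R[:,2]*zz-R[:,0]*.009))
cv2.imwrite("pics/g6.png",o);np.savez("e.npz",S=S["img"])
E
```

```text
time: 12.18
ee_pos: [0.4833, -0.2604, 0.3366]
tcp_rot: [0.029, 0.912, 0.388, 0.128]
contact_force: [0.2, -0.1, -1.3]
width: 0.0231
gripper_force: 59.3
time: 12.52
ee_pos: [0.4833, -0.2605, 0.3365]
tcp_rot: [0.022, 0.93, 0.343, 0.129]
contact_force: [-0.5, 0.4, -1.6]
width: 0.0235
gripper_force: 59.3
0.166 [357 482] [335 484] [380 480]
0.074 [441 278] [418 279] [465 276]
0.06 [455 245] [431 246] [478 244]
0 [515  99] [491 100] [539  98]
```

View pics/g6.png

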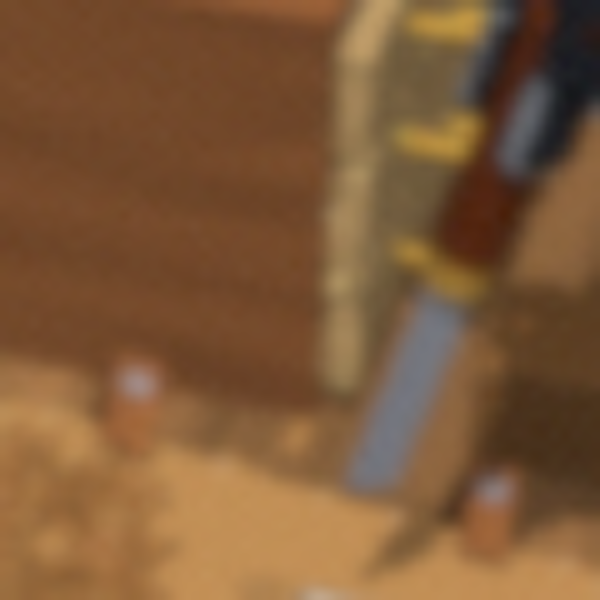

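The picture clearly shows the flat of the blade: end from (345,485) to (402,493), top at about (441,300). It leans about 2° from the predicted tool axis, and the tip is off to tool −x. I'll fit the corners.

Run:
```python
from m import *
from d import *
S,g=cam("side");I=np.load("e.npz")["S"];s=env.read_state();p=s["ee_pos"];R=Ro.from_quat(s["tcp_rot"],scalar_first=True).as_matrix()
u,v=270,95;J=cv2.resize(I[v:v+40,u:u+30].astype(np.float32),None,fx=8,fy=8,interpolation=cv2.INTER_CUBIC)
r=J[...,2]/J[...,0]; q=big(r>.78);b=cv2.approxPolyN(cv2.convexHull(q),4).reshape(-1,2)
b=(b+.5)/8-.5+[u,v];print(b.round(2).tolist())
l=cv2.fitLine(q[:,0].astype(np.float32),cv2.DIST_L2,0,.01,.01)
b=b[np.argsort(b[:,1])];top=b[:2].mean(0);bot=b[2:].mean(0);ax=bot-top
# ray onto tool x-z plane through the tcp
def pl(w):
    o,d=ray(S,g,*w);X=o+d*(R[:,1]@(p-o))/(R[:,1]@d);return (R.T@(X-p)*1000).round(1)
for w in b: print("corner in tool frame mm",pl(w))
a,c=pl(top),pl(bot);print(a,c,"tilt",np.degrees(np.arctan2(c[0]-a[0],c[2]-a[2])))
```

```text
[[291.44, 105.81], [284.06, 122.94], [278.44, 123.94], [286.69, 103.69]]
corner in tool frame mm [ 5.4 -0.  79.7]
corner in tool frame mm [-17.1  -0.   90.6]
corner in tool frame mm [-16.3   0.  168.5]
corner in tool frame mm [  5.3  -0.  171.1]
[-5.8 -0.  85.1] [ -5.5  -0.  169.8] tilt 0.2029357966479216
```

```bash
sed -i 's/+R\[:,1\]\*.001/+R[:,1]*.001+R[:,0]*.0048/' go.py
python3 -m inch '[[0,0,0,0,0,-6],[0,0,0,0,0,-6],[0,0,0,0,0,-6],[0,0,0,0,0,-6],[0,0,0,0,0,-6],[0,0,0,0,0,-6],[0,0,0,0,0,-6],[0,0,0,0,0,-6],[0,0,0,0,0,-6],[0,0,0,0,0,-6],[0,0,0,0,0,0],[0,0,0,0,0,0]]'; python3 go.py
```

```text
time: 13.77
ee_pos: [0.4833, -0.2605, 0.3365]
tcp_rot: [0.083, 0.636, 0.76, 0.101]
contact_force: [-0.3, -0.2, -2.2]
width: 0.0227
gripper_force: 59.3
t 13.77 shift cm [ 0.14 -0.05  8.56] turn [ 0.03 -0.03 -0.13] pos [ 0.4833 -0.2605  0.3365] F [-0.29 -0.17 -2.16] w 0.0227 q [-0.7   0.12  1.56  0.21  1.3  -0.92]
```

```bash
python3 -m inch '[[0.14,0,1,0,0,0],[0,-0.05,1.5,0,0,0],[0,0,1.5,0,0,0],[0,0,1.5,0,0,0],[0,0,1,0,0,0],[0,0,0.7,0,0,0],[0,0,0.4,0,0,0],[0,0,0.2,0,0,0],[0,0,0,0,0,0],[0,0,0,0,0,0],[0,0,0,0,0,0],[0,0,0,0,0,0]]'; python3 go.py;  python3 - <<'E'
from m import *
from d import *
a=np.load("a.npz")
T,f=avg("top",6);S,g=avg("side",6);np.savez("c.npz",T=T["img"],S=S["img"])
print("top u304..316, v193..199"); print((T["img"]-a["T"])[193:200,304:317,0].astype(int))
print("side u270..281, v133..143");print((S["img"]-a["S"])[133:144,270:282,0].astype(int))
R=axes(10.3,15);p=env.read_state()["ee_pos"]
for k in(.009,0,-.009): X=p-R[:,1]*.001+R[:,0]*(k-.0048)+R[:,2]*.166;print(k,np.round(proj(T,f,X),1),np.round(proj(S,g,X),1))
def cr(c,u,v,w,h): return cv2.resize(c["img"][v:v+h,u:u+w,::-1].astype(np.uint8),(400,600),interpolation=cv2.INTER_CUBIC)
cv2.imwrite("pics/g7.png",np.hstack([cr(T,298,181,24,36),cr(S,262,116,24,36)]))
E
```

```text
time: 14.77
ee_pos: [0.5027, -0.2559, 0.2619]
tcp_rot: [0.084, 0.635, 0.761, 0.101]
contact_force: [-0.3, 0.0, -1.5]
width: 0.023
gripper_force: 59.3
t 14.77 shift cm [ 0.04 -0.04  0.83] turn [0.09 0.03 0.03] pos [ 0.5027 -0.2559  0.2619] F [-0.32  0.01 -1.49] w 0.023 q [-0.67  0.19  1.66  0.22  1.12 -0.93]
top u304..316, v193..199
[[   7    6    6    6    7    8    8    9    9   11    8  -14  -68]
 [   7    7    8    8    9   10    6    9   16   10   -5  -41 -107]
 [   7    7    8   10   11  -11  -20  -29  -38  -55  -85 -112 -154]
 [  10   10   11   11  -14  -65  -89 -105 -123 -143 -158 -161 -170]
 [  10    8    8    7  -11  -41  -63  -79 -112 -150 -169 -170 -173]
 [   4    4    3    5    4    4    5    3  -34 -111 -164 -166 -167]
 [   3    2    2    3    6    9    8    9    5  -68 -133 -150 -164]]
side u270..281, v133..143
[[  6   6   5   4   0 -18 -45 -47 -40 -44 -52 -49]
 [  5   6   4   3  -4 -36 -61 -56 -52 -53 -46 -29]
 [  5   5   5   2 -13 -49 -71 -68 -61 -46 -26  -8]
 [  6   7   5   0 -21 -56 -76 -72 -57 -35 -10   4]
 [  5   5   4  -1 -23 -58 -72 -64 -41 -17   0   5]
 [  6   5   5   0 -26 -60 -62 -44 -16   0   6   5]
 [  6   7   6   0 -24 -50 -43 -17  -1   5   7   6]
 [  5   6   5   1 -18 -34 -18   1   5   6   6   6]
 [  5   6   5   3  -9 -14  -3   5   7   7   6   5]
 [  4   5   5   5   0  -1   2   7   6   5   6   7]
 [  6   6   6   5   6   6   7   7   5   6   6   5]]
0.009 [307.7 196.8] [273.9 139.9]
0 [310.  196.2] [274.1 138.3]
-0.009 [312.2 195.7] [274.4 136.6]
```

View pics/g7.png

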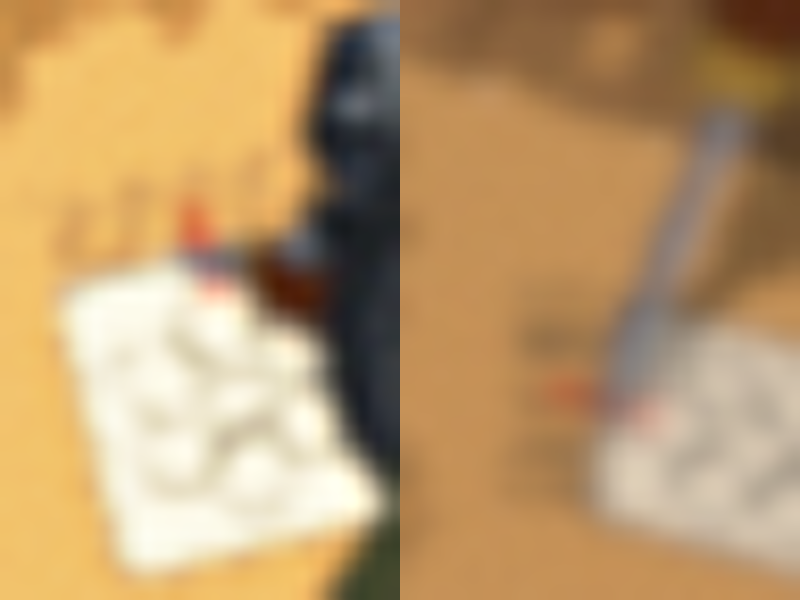

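Top: blade now crosses the tick at (210,262). Side: tip ≈(612,408), with the tick on both sides of it (centre ≈604,403). Alignment is good, so I'll take the in-air force baseline and then descend.

```bash
cat > fz.py <<'E'
from d import *
n=-axes(10.3,15)[:,2];F=[]
for _ in range(14): cam("side"); s=env.read_state();F.append(s["contact_force"])
F=np.array(F);print("F",F.mean(0).round(2),"Fn %.2f sd %.2f"%((F@n).mean(),(F@n).std()),"tau",s["wrist_torque"].round(2))
import go
E
python3 fz.py; python3 -m inch '[[0,0.04,0.1,0,0,0],[0,0,0.1,0,0,0],[0,0,0.1,0,0,0],[0,0,0.1,0,0,0],[0,0,0.05,0,0,0],[0,0,0.0,0,0,0],[0,0,0,0,0,0]]'; python3 fz.py
```

```text
F [ 0.05  0.06 -1.73] Fn -1.69 sd 0.49 tau [-0.06  0.16  0.02]
t 16.07 shift cm [ 0.   -0.    0.77] turn [ 0.03 -0.03  0.02] pos [ 0.5025 -0.2556  0.2611] F [ 0.18  0.1  -1.86] w 0.023 q [-0.67  0.19  1.66  0.22  1.12 -0.93]
time: 16.65
ee_pos: [0.504, -0.2553, 0.2568]
tcp_rot: [0.084, 0.635, 0.761, 0.101]
contact_force: [-0.9, 0.4, -1.6]
width: 0.0233
gripper_force: 59.3
F [-0.03  0.13 -1.45] Fn -1.40 sd 0.53 tau [-0.05  0.2   0.01]
t 17.35 shift cm [ 0.01 -0.04  0.32] turn [ 0.03 -0.03  0.02] pos [ 0.504  -0.2553  0.2569] F [-0.34  0.47 -1.95] w 0.0232 q [-0.67  0.19  1.67  0.22  1.11 -0.93]
```

```bash
for i in 1; do python3 -m inch '[[0,0,0.04,0,0,0],[0,0,0.04,0,0,0],[0,0,0.04,0,0,0],[0,0,0,0,0,0],[0,0,0,0,0,0]]' | grep force; done
python3 -m inch '[[0,0,0.03,0,0,0],[0,0,0.03,0,0,0],[0,0,0,0,0,0],[0,0,0,0,0,0]]' | grep force
python3 -m inch '[[0,0,0.02,0,0,0],[0,0,0.02,0,0,0],[0,0,0,0,0,0],[0,0,0,0,0,0]]' | grep force; python3 go.py
```

```text
contact_force: [-0.5, 0.1, -2.5]
gripper_force: 59.3
contact_force: [0.4, 0.4, -1.3]
gripper_force: 59.3
contact_force: [0.3, 0.9, -0.8]
gripper_force: 59.3
t 18.43 shift cm [ 0.01 -0.04  0.1 ] turn [ 0.04 -0.03  0.02] pos [ 0.5046 -0.2552  0.2548] F [ 0.32  0.94 -0.82] w 0.0233 q [-0.67  0.2   1.67  0.22  1.11 -0.93]
```

```bash
python3 -m inch '[[0,0,0.02,0,0,0],[0,0,0.02,0,0,0],[0,0,0,0,0,0],[0,0,0,0,0,0]]' | grep contact
python3 -m inch '[[0,0,0.02,0,0,0],[0,0,0.01,0,0,0],[0,0,0,0,0,0],[0,0,0,0,0,0]]' | grep contact; python3 go.py
```

```text
contact_force: [-0.6, 0.4, 1.4]
contact_force: [-2.8, 0.2, 5.1]
t 19.1 shift cm [ 0.03 -0.06  0.08] turn [0.06 0.01 0.03] pos [ 0.5048 -0.2554  0.2547] F [-2.84  0.21  5.09] w 0.0227 q [-0.67  0.2   1.67  0.22  1.11 -0.93]
```

```bash
python3 -m inch '[[0,0,0.02,0,0,0],[0,0,0.01,0,0,0],[0,0,0,0,0,0],[0,0,0,0,0,0]]' | grep contact; python3 go.py
```

```text
contact_force: [-2.7, 0.4, 5.9]
t 19.43 shift cm [ 0.03 -0.06  0.08] turn [0.06 0.02 0.04] pos [ 0.5049 -0.2554  0.2546] F [-2.72  0.43  5.92] w 0.0225 q [-0.67  0.2   1.67  0.22  1.11 -0.93]
```

```bash
python3 -m inch '[[0,0,-0.02,0,0,0],[0,0,0,0,0,0],[0,0,0,0,0,0]]' | grep contact; python3 fz.py
```

```text
contact_force: [-3.5, 0.1, 6.3]
F [-3.16 -0.08  6.01] Fn 6.62 sd 0.45 tau [0.03 0.62 0.02]
t 20.38 shift cm [ 0.02 -0.06  0.08] turn [0.06 0.01 0.03] pos [ 0.5048 -0.2554  0.2546] F [-3.93 -0.9   6.15] w 0.023 q [-0.67  0.2   1.67  0.22  1.11 -0.93]
```

```bash
python3 -m inch '[[0,0,-0.03,0,0,0],[0,0,0,0,0,0],[0,0,0,0,0,0],[0,0,0,0,0,0]]' | grep contact; python3 fz.py
```

```text
contact_force: [-3.1, 0.6, 5.7]
F [-2.76 -0.35  5.37] Fn 5.91 sd 0.48 tau [0.09 0.54 0.02]
t 21.42 shift cm [ 0.02 -0.06  0.08] turn [0.06 0.   0.03] pos [ 0.5048 -0.2553  0.2546] F [-2.8  -0.17  5.41] w 0.023 q [-0.67  0.2   1.67  0.22  1.11 -0.93]
```

```bash
python3 -m inch '[[0,0,-0.05,0,0,0],[0,0,-0.05,0,0,0],[0,0,0,0,0,0],[0,0,0,0,0,0]]' | grep contact; python3 fz.py
```

```text
contact_force: [0.2, 0.2, -1.4]
F [ 0.3   0.3  -1.07] Fn -1.12 sd 0.60 tau [-0.02  0.2   0.03]
t 22.45 shift cm [ 0.01 -0.04  0.15] turn [ 0.03 -0.03  0.02] pos [ 0.5044 -0.2552  0.2552] F [ 0.62  0.14 -1.06] w 0.0232 q [-0.67  0.2   1.67  0.22  1.11 -0.93]
```

```bash
for i in 1; do python3 -m inch '[[0,0,0.03,0,0,0],[0,0,0,0,0,0],[0,0,0,0,0,0],[0,0,0,0,0,0]]' | grep contact; python3 fz.py; done
```

```text
contact_force: [-0.2, 0.1, -1.3]
F [ 0.06 -0.23 -1.73] Fn -1.67 sd 0.42 tau [-0.02  0.16  0.05]
t 23.48 shift cm [ 0.01 -0.04  0.12] turn [ 0.04 -0.03  0.02] pos [ 0.5045 -0.2552  0.255 ] F [ 0.49 -0.68 -1.75] w 0.0231 q [-0.67  0.2   1.67  0.22  1.11 -0.93]
```

```bash
python3 -m inch '[[0,0,0.02,0,0,0],[0,0,0,0,0,0],[0,0,0,0,0,0],[0,0,0,0,0,0]]' | grep contact; python3 fz.py
```

```text
contact_force: [0.3, 0.6, -1.1]
F [ 0.03 -0.29 -1.2 ] Fn -1.16 sd 0.52 tau [-0.02  0.26  0.03]
t 24.52 shift cm [ 0.01 -0.04  0.1 ] turn [ 0.04 -0.02  0.02] pos [ 0.5046 -0.2552  0.2548] F [-1.12 -0.28 -1.3 ] w 0.0232 q [-0.67  0.2   1.67  0.22  1.11 -0.93]
```

```bash
python3 -m inch '[[0,0,0.015,0,0,0],[0,0,0,0,0,0],[0,0,0,0,0,0],[0,0,0,0,0,0]]' | grep contact; python3 fz.py
python3 - <<'E'
from m import *
a=np.load("a.npz")
T,f=avg("top",6);S,g=avg("side",6)
print("top u304..316, v193..199"); print((T["img"]-a["T"])[193:200,304:317,0].astype(int))
print("side u268..281, v135..145");print((S["img"]-a["S"])[135:146,268:280,0].astype(int))
E
```

```text
contact_force: [-1.1, -0.5, 0.5]
F [-0.9  -0.11  1.08] Fn 1.28 sd 0.68 tau [-0.04  0.29 -0.  ]
t 25.55 shift cm [ 0.01 -0.05  0.09] turn [ 0.04 -0.02  0.02] pos [ 0.5047 -0.2553  0.2547] F [-0.28  0.61  2.41] w 0.0231 q [-0.67  0.2   1.67  0.22  1.11 -0.93]
top u304..316, v193..199
[[   7    7    8    7    8    8    8   10   11    0  -20  -55 -110]
 [   7    7    7    8   10    1    0    7    5  -19  -49  -81 -139]
 [   8    6    2    3   -1  -36  -44  -44  -53  -84 -104 -129 -173]
 [  11    8    2   -3  -36  -85 -100 -104 -127 -154 -165 -163 -178]
 [  10    8    7    6   -9  -45  -62  -81 -119 -161 -169 -166 -180]
 [   4    4    4    5    6    4    5   -5  -59 -134 -167 -162 -179]
 [   3    2    2    3    7    9    8    5  -21  -90 -140 -159 -176]]
side u268..281, v135..145
[[  6   5   4   6   6   2 -12 -49 -75 -73 -65 -47]
 [  6   6   6   6   5  -1 -21 -57 -76 -74 -59 -34]
 [  4   6   5   6   3  -2 -26 -60 -72 -64 -42 -18]
 [  6   6   5   5   4  -1 -26 -58 -62 -44 -16   0]
 [  5   7   6   6   6   2 -19 -47 -41 -17   0   5]
 [  4   7   6   6   6   3 -12 -30 -17   0   4   5]
 [  6   4   6   6   6   4  -1 -11  -2   5   5   7]
 [  5   6   6   6   6   7   5   1   2   7   6   4]
 [  6   5   6   6   5   8   8   7   6   7   5   7]
 [  5   6   5   4   6   4   6   7   6   7   7   6]
 [  6   6   6   6   6   5   7   7   6   8   6   7]]
```

```bash
python3 -m inch '[[0,0,-0.1,0,0,0],[0,0,-0.15,0,0,0],[0.06,0.04,0,0,0,0],[0.06,0.03,0,0,0,0],[0,0,0.1,0,0,0],[0,0,0.05,0,0,0],[0,0,0.03,0,0,0],[0,0,0.02,0,0,0],[0,0,0,0,0,0],[0,0,0,0,0,0],[0,0,0,0,0,0]]' | grep contact; python3 fz.py
```

```text
contact_force: [-0.5, -0.3, -1.7]Traceback (most recent call last):
  File "fz.py", line 3, in <module>
    for _ in range(14): cam("side"); s=env.read_state();F.append(s["contact_force"])
                        ~~~^^^^^^^^
  File "h.py", line 4, in cam
    c=env.read_camera(n); f=c["img"].shape[0]/2/np.tan(np.radians(c["fovy"])/2)
ValueError: 200 camera calls are used up
```

```bash
cat > f1.py <<'E'
import numpy as np,sys,re
L=np.array([[float(x) for x in re.findall(r"-?[\d.]+",l)] for l in sys.stdin if "contact" in l])
print(L.mean(0).round(2),"contact N %.2f"%((L@[-.255,-.046,.966]).mean()+1.69)); import go
E
(python3 -m inch '[[0,0,0.04,0,0,0],[0,0,0,0,0,0]]' >/dev/null; for i in 1 2 3 4; do python3 -m inch '[[0,0,0,0,0,0]]'; done) | python3 f1.py
```

```text
[-0.12 -0.2  -1.08] contact N 0.69
t 27.67 shift cm [-0.11 -0.12  0.1 ] turn [ 0.04 -0.02  0.02] pos [ 0.5051 -0.2539  0.2549] F [-0.57 -0.32 -0.98] w 0.0234 q [-0.66  0.2   1.67  0.22  1.11 -0.93]
```

```bash
(python3 -m inch '[[0,0,0.015,0,0,0],[0,0,0,0,0,0],[0,0,0,0,0,0]]' >/dev/null; for i in 1 2 3 4; do python3 -m inch '[[0,0,0,0,0,0]]'; done) | python3 f1.py
```

```text
[-0.75 -0.15  0.95] contact N 2.81
t 28.25 shift cm [-0.11 -0.12  0.09] turn [ 0.05 -0.01  0.02] pos [ 0.5052 -0.254   0.2549] F [-1.24 -0.12  1.29] w 0.0231 q [-0.66  0.2   1.67  0.22  1.11 -0.93]
```

```bash
(python3 -m inch '[[0,0,0.012,0,0,0],[0,0,0,0,0,0],[0,0,0,0,0,0]]' >/dev/null; for i in 1 2 3 4 5 6; do python3 -m inch '[[0,0,0,0,0,0]]'; done) | python3 f1.py
```

```text
[-1.63 -0.08  3.83] contact N 5.81
t 29.0 shift cm [-0.1  -0.13  0.09] turn [ 0.05 -0.    0.03] pos [ 0.5052 -0.254   0.2549] F [-0.83  0.24  4.46] w 0.0233 q [-0.66  0.2   1.67  0.22  1.11 -0.93]
```

Slightly over; ease a touch and check it stays steady.

```bash
(python3 -m inch '[[0,0,-0.006,0,0,0],[0,0,0,0,0,0],[0,0,0,0,0,0],[0,0,0,0,0,0],[0,0,0,0,0,0],[0,0,0,0,0,0]]' >/dev/null; for i in 1 2 3 4 5 6; do python3 -m inch '[[0,0,0,0,0,0]]'; done) | python3 f1.py; (for i in 1 2 3 4 5 6; do python3 -m inch '[[0,0,0,0,0,0],[0,0,0,0,0,0]]'; done) | python3 f1.py
```

```text
[-2.37 -0.33  4.98] contact N 7.12
t 30.0 shift cm [-0.11 -0.12  0.08] turn [ 0.05 -0.01  0.02] pos [ 0.5052 -0.254   0.2548] F [-3.52 -0.4   5.42] w 0.0229 q [-0.66  0.2   1.67  0.22  1.11 -0.93]
[-2.18 -0.47  5.32] contact N 7.40
t 31.0 shift cm [-0.11 -0.12  0.08] turn [ 0.04 -0.02  0.02] pos [ 0.5052 -0.254   0.2548] F [-2.12 -1.01  4.55] w 0.0232 q [-0.66  0.2   1.67  0.22  1.11 -0.93]
```

```bash
python3 -m inch '[[0,0,-0.015,0,0,0],[0,0,0,0,0,0],[0,0,0,0,0,0],[0,0,0,0,0,0],[0,0,0,0,0,0],[0,0,0,0,0,0],[0,0,0,0,0,0],[0,0,0,0,0,0],[0,0,0,0,0,0],[0,0,0,0,0,0],[0,0,0,0,0,0],[0,0,0,0,0,0]]' >/dev/null; (for i in 1 2 3 4 5 6; do python3 -m inch '[[0,0,0,0,0,0]]'; done) | python3 f1.py
```

```text
[-1.02 -0.55  4.  ] contact N 5.84
t 32.5 shift cm [-0.12 -0.12  0.09] turn [ 0.04 -0.03  0.03] pos [ 0.5051 -0.2539  0.2548] F [-0.64 -1.54  4.34] w 0.0231 q [-0.66  0.2   1.67  0.22  1.11 -0.93]
```

```bash
python3 -m inch '[[0,0,-0.01,0,0,0],[0,0,0,0,0,0],[0,0,0,0,0,0],[0,0,0,0,0,0],[0,0,0,0,0,0],[0,0,0,0,0,0],[0,0,0,0,0,0],[0,0,0,0,0,0],[0,0,0,0,0,0],[0,0,0,0,0,0],[0,0,0,0,0,0],[0,0,0,0,0,0]]' >/dev/null; for k in 1 2; do (for i in 1 2 3 4 5 6 7 8; do python3 -m inch '[[0,0,0,0,0,0]]'; done) | python3 f1.py;done
```

```text
[-0.24 -0.25  2.11] contact N 3.80
t 34.17 shift cm [-0.12 -0.11  0.09] turn [ 0.03 -0.04  0.02] pos [ 0.505  -0.2539  0.2549] F [-0.07 -0.97  2.4 ] w 0.0232 q [-0.66  0.2   1.67  0.22  1.11 -0.93]
[ 0.06 -0.2   1.62] contact N 3.25
t 34.83 shift cm [-0.12 -0.11  0.09] turn [ 0.03 -0.03  0.02] pos [ 0.505  -0.2539  0.2549] F [ 0.51 -0.73  0.72] w 0.0231 q [-0.66  0.2   1.67  0.22  1.11 -0.93]
```

```bash
python3 -m inch '[[0,0,0.007,0,0,0],[0,0,0,0,0,0],[0,0,0,0,0,0],[0,0,0,0,0,0],[0,0,0,0,0,0],[0,0,0,0,0,0],[0,0,0,0,0,0],[0,0,0,0,0,0],[0,0,0,0,0,0],[0,0,0,0,0,0],[0,0,0,0,0,0],[0,0,0,0,0,0]]' >/dev/null; for k in 1 2; do (for i in 1 2 3 4 5 6 7 8; do python3 -m inch '[[0,0,0,0,0,0]]'; done) | python3 f1.py;done
```

```text
[-0.4  -0.4   2.35] contact N 4.08
t 36.5 shift cm [-0.12 -0.11  0.09] turn [ 0.03 -0.03  0.02] pos [ 0.5051 -0.2539  0.2549] F [ 0.13 -1.18  2.47] w 0.0228 q [-0.66  0.2   1.67  0.22  1.11 -0.93]
[-0.7  -0.11  2.42] contact N 4.22
t 37.17 shift cm [-0.12 -0.11  0.09] turn [ 0.03 -0.03  0.02] pos [ 0.505  -0.2539  0.2548] F [-0.84  0.44  1.88] w 0.0233 q [-0.66  0.2   1.67  0.22  1.11 -0.93]
```

```bash
python3 -m inch '[[0,0,0.004,0,0,0],[0,0,0,0,0,0],[0,0,0,0,0,0],[0,0,0,0,0,0],[0,0,0,0,0,0],[0,0,0,0,0,0],[0,0,0,0,0,0],[0,0,0,0,0,0],[0,0,0,0,0,0],[0,0,0,0,0,0],[0,0,0,0,0,0],[0,0,0,0,0,0]]' >/dev/null; for k in 1 2; do (for i in 1 2 3 4 5 6 7 8; do python3 -m inch '[[0,0,0,0,0,0]]'; done) | python3 f1.py;done
```

```text
[-0.86 -0.19  3.76] contact N 5.55
t 38.83 shift cm [-0.11 -0.11  0.09] turn [ 0.03 -0.03  0.02] pos [ 0.5051 -0.2539  0.2548] F [ 0.46 -0.23  4.63] w 0.0229 q [-0.66  0.2   1.67  0.22  1.11 -0.93]
[-1.29 -0.26  3.81] contact N 5.71
t 39.5 shift cm [-0.11 -0.11  0.09] turn [ 0.04 -0.03  0.02] pos [ 0.5051 -0.2539  0.2548] F [-1.29 -0.53  4.21] w 0.0233 q [-0.66  0.2   1.67  0.22  1.11 -0.93]
```

```bash
python3 -m inch '[[0,0,-0.002,0,0,0],[0,0,0,0,0,0],[0,0,0,0,0,0],[0,0,0,0,0,0],[0,0,0,0,0,0],[0,0,0,0,0,0],[0,0,0,0,0,0],[0,0,0,0,0,0],[0,0,0,0,0,0],[0,0,0,0,0,0],[0,0,0,0,0,0],[0,0,0,0,0,0]]' >/dev/null; for k in 1 2; do (for i in 1 2 3 4 5 6 7 8; do python3 -m inch '[[0,0,0,0,0,0]]'; done) | python3 f1.py;done
```

```text
[-1.05 -0.21  3.88] contact N 5.71
t 41.17 shift cm [-0.12 -0.12  0.09] turn [ 0.04 -0.03  0.02] pos [ 0.5051 -0.2539  0.2549] F [-0.41 -0.07  3.97] w 0.0235 q [-0.66  0.2   1.67  0.22  1.11 -0.93]
[-0.98 -0.55  3.74] contact N 5.57
t 41.83 shift cm [-0.11 -0.11  0.09] turn [ 0.04 -0.03  0.02] pos [ 0.5051 -0.2539  0.2548] F [-1.56 -0.37  3.64] w 0.0229 q [-0.66  0.2   1.67  0.22  1.11 -0.93]
```

Steady at about 5.6 N (0.57 kg), close to half a kilogram, so I'm handing in.

```bash
python3 -c "
from bench import env
print(env.sign_off())"
```

```text
the job is handed in; nothing more can be done
None
```

I handed the job in with the arm still holding the chisel square to the panel, edge along the line, bevel towards the waste, and pressing a steady 5.6 N (about 0.57 kg, slightly over half a kilo); by my camera estimates the edge is within 2–3 mm of the red tick, but the camera calls had run out, so I could not check it after a final 1 mm nudge.

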